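# Lock the cup-shelf foot with the hex key

### The job

We are putting up the cup shelf: of its two feet on the worktop, the one with the capped socket is already locked down. Take the hex key out of its wooden stand, seat it fully in the open hexagonal socket of the other foot and turn it clockwise (seen from above) until the foot's pointer points at that foot's post sleeve and it stops. Leave the key standing in the socket and let go.

Things in the scene. Friction and masses are not known exactly. Their poses are not given: they have to be found in the camera images.
- key_grip (a point): Centre of the hex key's dark wooden bar handle: 70 mm along x, 16 along y (grasp across it), 40 along z (up). Below it: stem, 52 mm flange (underside 50 mm below this point), steel hexagonal plug 30 mm long, tapering from 34 to 20 mm across flats, a corner along x. 0.2-0.4 kg. Stands loosely in a wooden ring 72 mm wide, 34 high; lift 30 mm straight up to clear it.
- socket (a point): Centre of the open socket's mouth, in the top of a steel disc (80 mm wide, top 38 mm above the worktop). Tapered dark hexagon, 36 mm across flats at the mouth, 21 at 32 mm depth: it centres the key. Seated, the key's flange rests on the disc, with 8 deg of play either way. z up; x runs along the disc's dark pointer and a corner: the bar goes along x or any 60 deg from it.
- open_foot: Fixed aluminium foot, plate 165 x 110 x 6 mm, that holds the disc; origin on the worktop, on the disc's axis; z up, x towards its post sleeve (steel tube 34 mm wide, 46 mm high, 85 mm from the axis). The pointer on the disc stands 4 mm proud, 31 to 51 mm from the axis. The twin foot has a white domed cap on its socket.
- lock (a joint): Angle of the steel disc in rad; grows as it turns clockwise seen from above. 1.571 = locked, at its stop, with the pointer towards the sleeve. Starts between 0.25 and 0.6; stays where it is left (friction about 0.05 N m).
Not all that is in view belongs to the job. Leave any pink look-alike of the part that bears key_grip alone.

How it is judged:
By the outcome, as a careful person would: the job done as asked, in the order asked, and still so for the second after the job is handed in, with the robot touching nothing.
It also fails if it takes over 48 s, if anything falls off the work surface, if the arm or the gripper's body presses on something with over 40 N, if the wrist force passes 120 N, or if a joint passes its speed limit or range.

### The arm

A 6-joint arm with a two-finger parallel gripper is mounted at the origin on a cart in front of the work surface, level with it; the furniture and walls round the work are solid. World frame = base frame: x ahead of the robot, y to its left, z up, the work surface at z = 0. Lengths are in mm, angles in rad, forces in N, time in s.
With the tool pointing down it reaches from about 300 to 1000 mm from the base axis. Payload 5.1 kg.
Tool frame: the origin (TCP) lies where the fingers leave the gripper's body, on its centre line; the fingertips stand 78 mm ahead of it and the grasp point (between the pads) lies 59 mm ahead of it; z points along the fingers, y is the direction in which the jaws open and shut (so a half turn about z gives the same grasp; the last joint's range is limited). The gripper opens to 95 mm and grips with 3 to 60 N. Pads are 20 mm wide; open, the fingers measure 119 mm over their backs; the gripper's body (75 mm by 180 mm) begins 59 mm behind the grasp point.
Start: joints at [-1.308, 0.124, 1.65, -0, 1.367, -0.083], TCP at [220.285, -611.523, 292.256] pointing down, gripper open.
Joint ranges: [-2.61, 2.61], [-1.02, 2.33], [0.03, 2.71], [-1.35, 4.49], [0.32, 2.68], [-2.91, 2.91]. Speed limits (rad/s): [2.57, 2.57, 3.14, 3.14, 3.14, 3.14].

### API

Orientations are given as a unit quaternion [w, x, y, z].
In Python, from plant import sensors, read_camera, robot gives the robot as it stands.
- The arm moves only by the tool jog_arm, never from a script. Its argument "targets" is a list of rows, each an object with "xyz": the shift along the tool's x, y, z in cm, a list of three; "twist": the turn about the tool's z in rad; "hand": the opening in per cent of the stroke, from 0 (shut) to 100 (fully open). In form: [{"xyz": [tx, ty, tz], "twist": twist, "hand": hand}, ...]. A call has exactly 5 rows; each row is the pose to reach, as a shift and turn from the pose measured when the call began, along the tool's axes at that moment; what a row does not reach only later rows make up. A row lasts 1/8 s, in which the tool goes at most 62.5 mm and 10.7 degrees, less where a joint would pass 70% of its speed; a pose out of reach is approached as far as the arm can. A call with a gripper value outside its range is refused whole. The fingers move at their own pace and stop on an object; "force" is the grip in N (left out, the last holds). Time passes only in rows, so rows that repeat a pose let the fingers close, or fill a call up. It gives the time, the measured TCP pose, the force and the opening at its end, in the units of the state.
- sensors.sense(): the state, without advancing time (a new reading comes with each control period).
- read_camera(name): name is "side" or "top" or "wrist"; returns a dict with "frame" (420x560x3 uint8, red, green, blue), "mtx" (3x3 intrinsics, pixels), "rvec" (rotation vector, rad) and "tvec" (3), from world to camera coordinates, as OpenCV has them; the wrist camera has in their place "T_tool_cam" (4x4, takes a point from camera to tool coordinates, whose origin is the TCP and whose axes are the flange's). Camera axes: x right, y down, z forward; pixel columns grow to the right and rows downward; lengths in mm; the calibration is good to about 2 mm. The wrist camera is an equidistant fisheye: a pixel r from the principal point sees the ray r / f radians off the axis. A picture is of the moment at which its call begins: read the wrist's pose just before it. There is no depth.
- robot.hand_in(): hands the job in, once; it reports no verdict.
The state is a dict: "clock": time; "joint_positions": joint angles; "joint_vel": joint speeds; "joint_efforts": joint torques, N m; "tcp_pos": TCP position; "ee_rot": TCP orientation; "ft_force": force on the tool from outside, world axes, zero at the start; "ft_torque": the same for the moment, N m; "gripper_width": finger opening in mm.
Only numpy, scipy, OpenCV 4.12 (cv2) and the standard library are available. Lean on these libraries where they do the work, as an engineer would, in place of code of your own. Each camera call takes 0.05 s, during which the arm holds its last target. There are 200 camera calls.

## Working session

There is one attempt and no reset: what is moved stays moved. The work goes in short steps, Python scripts to look and compute and a tool call to move; the robot and the scene stay as the last step left them, time stands still between calls to the robot, and variables do not carry over. Pictures are saved under pics/ and viewed, and the job is handed in when it is done.

Besides the shell and the picture viewer there is one more tool, called after "Request:" as name(argument=value, ...), one argument or row to a line, values as JSON. jog_arm: Moves the arm, as the interface text tells. Its arguments: {"type":"object","properties":{"targets":{"type":"array"},"force":{"type":"number"}},"required":["targets"]}

```bash
ls; mkdir -p pics
python3 - <<'E'
from plant import sensors, read_camera
import cv2
print(sensors.sense())
for n in ["top","side","wrist"]:
    c=read_camera(n); cv2.imwrite(f"pics/a_{n}.png",c["frame"][:,:,::-1]); 
    print(n,{k:v for k,v in c.items() if k!="frame"})
E
```

```text
pics
{'clock': 0.0, 'joint_positions': array([-1.30759239e+00,  1.24462766e-01,  1.65164325e+00, -2.27218843e-05,
        1.36750413e+00, -8.26173257e-02]), 'joint_vel': array([ 1.23421266e-03,  9.32069967e-04,  7.27602914e-05,  1.50925481e-03,
       -2.19325575e-03,  1.00925296e-03]), 'joint_efforts': array([ 1.85667821e-03, -4.17602384e+01, -3.59929347e+01,  7.75049860e-02,
        4.92765626e-02, -1.60665695e-04]), 'tcp_pos': array([ 220.16323076, -611.07172431,  291.03247233]), 'ee_rot': array([-1.00363599e-03,  9.85087267e-01,  1.72052487e-01, -1.02038867e-04]), 'ft_force': array([-0.34751746,  0.82492464,  0.19345834]), 'ft_torque': array([ 0.00714603, -0.0202311 , -0.00428571]), 'gripper_width': 95.12714511233727}
top {'mtx': array([[438.56343005,   0.        , 280.98408185],
       [  0.        , 438.56343005, 213.58528789],
       [  0.        ,   0.        ,   1.        ]]), 'rvec': array([ 2.1447147 , -2.19605491,  0.0988605 ]), 'tvec': array([ -4.28992266, 479.19476041, 991.62638996])}
side {'mtx': array([[500.02285121,   0.        , 273.0705484 ],
       [  0.        , 500.02285121, 205.70127867],
       [  0.        ,   0.        ,   1.        ]]), 'rvec': array([ 0.60471375, -2.63223876,  1.16578413]), 'tvec': array([439.70246926, 180.51632974, 983.75354514])}
wrist {'mtx': array([[325.1922621 ,   0.        , 275.05314261],
       [  0.        , 325.1922621 , 205.71278889],
       [  0.        ,   0.        ,   1.        ]]), 'T_tool_cam': array([[ 1.26358405e-04, -9.69467542e-01, -2.45219635e-01,
         6.88130081e+01],
       [ 9.99999802e-01, -2.87412410e-05,  6.28914077e-04,
        -7.03915605e-02],
       [-6.16759701e-04, -2.45219666e-01,  9.69467346e-01,
        -9.29097147e+01],
       [ 0.00000000e+00,  0.00000000e+00,  0.00000000e+00,
         1.00000000e+00]])}
```

View pics/a_top.png

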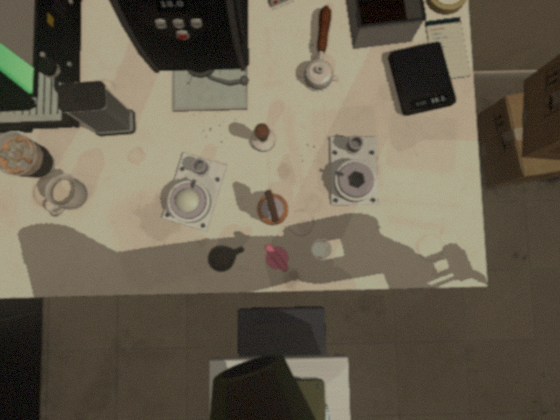

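View pics/a_side.png

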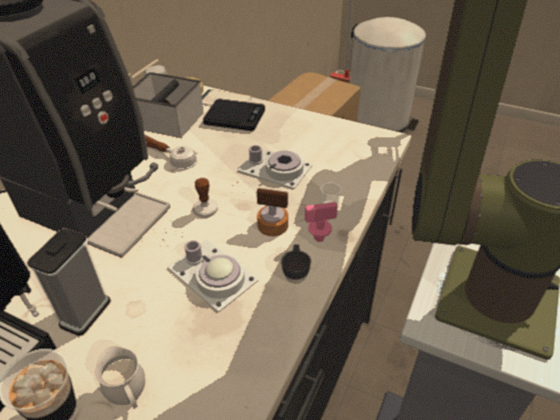

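View pics/a_wrist.png

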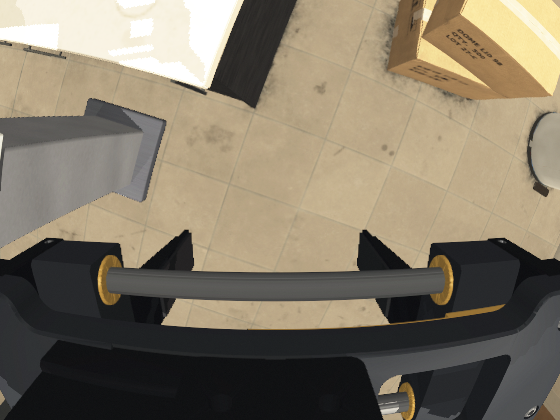

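Top view: the key in its stand is at about (272,207), the open foot's disc at (354,180) with its sleeve at (355,143), the capped foot at (190,200) and the pink decoy at (277,257). I'll zoom in next.

```bash
cat > h.py <<'E'
import numpy as np, cv2
from scipy.spatial.transform import Rotation as R
def ray(c,uv):
    Rm=cv2.Rodrigues(c["rvec"])[0]; C=-Rm.T@c["tvec"]
    d=Rm.T@np.linalg.inv(c["mtx"])@np.array([uv[0],uv[1],1.]); return C,d
def atz(c,uv,z):
    C,d=ray(c,uv); return C+d*(z-C[2])/d[2]
def proj(c,P):
    return cv2.projectPoints(np.array(P,float).reshape(-1,3),c["rvec"],c["tvec"],c["mtx"],None)[0].reshape(-1,2)
def wristT(c,s):
    q=s["ee_rot"]; T=np.eye(4); T[:3,:3]=R.from_quat([q[1],q[2],q[3],q[0]]).as_matrix(); T[:3,3]=s["tcp_pos"]
    return T@c["T_tool_cam"]
def wray(c,s,uv):
    T=wristT(c,s); K=c["mtx"]; v=np.array([uv[0]-K[0,2],uv[1]-K[1,2]]); r=np.hypot(*v); th=r/K[0,0]
    d=np.array([*(v/max(r,1e-9)*np.sin(th)),np.cos(th)]); return T[:3,3],T[:3,:3]@d
def watz(c,s,uv,z):
    C,d=wray(c,s,uv); return C+d*(z-C[2])/d[2]
def wproj(c,s,P):
    T=np.linalg.inv(wristT(c,s)); P=np.array(P,float).reshape(-1,3)@T[:3,:3].T+T[:3,3]
    rho=np.hypot(P[:,0],P[:,1]); th=np.arctan2(rho,P[:,2]); K=c["mtx"]
    return P[:,:2]/np.maximum(rho,1e-9)[:,None]*(th*K[0,0])[:,None]+K[:2,2]
E
python3 - <<'E'
from h import *
from plant import read_camera
c=read_camera("top"); f=c["frame"][:,:,::-1]
def z(x0,y0,w,h,n):
    cv2.imwrite(n,cv2.resize(f[y0:y0+h,x0:x0+w],None,fx=8,fy=8,interpolation=cv2.INTER_CUBIC))
z(310,125,90,75+10,"pics/b_foot.png"); z(235,170,90,70,"pics/b_key.png")
for uv,h in [((272,207),0),((354,180),38),((355,143),46)]: print(atz(c,uv,h))
c=read_camera("side"); f=c["frame"][:,:,::-1]
z(235,135,90,75,"pics/b_sfoot.png");z(240,180,80,60,"pics/b_skey.png")
E
```

```text
[497.31881727   5.36116563   0.        ]
[ 550.84777757 -184.86575175   38.        ]
[ 635.2435879 -189.187259    46.       ]
```

View pics/b_foot.png

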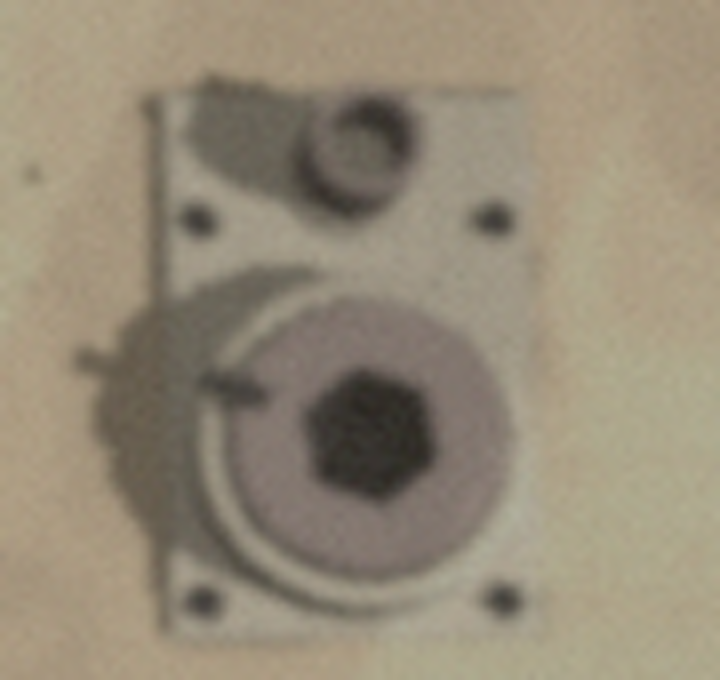

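View pics/b_key.png

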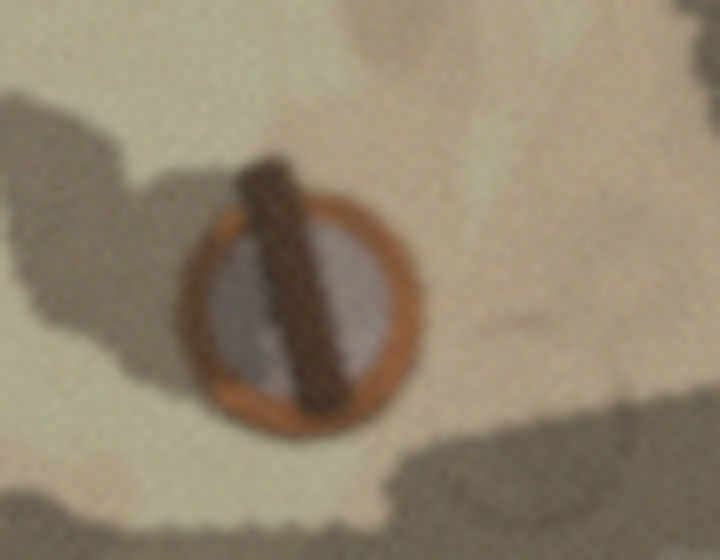

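View pics/b_sfoot.png

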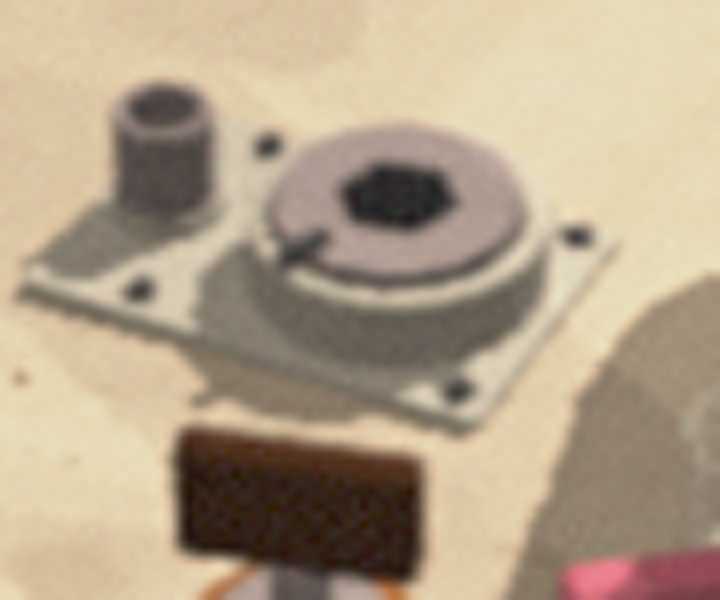

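View pics/b_skey.png

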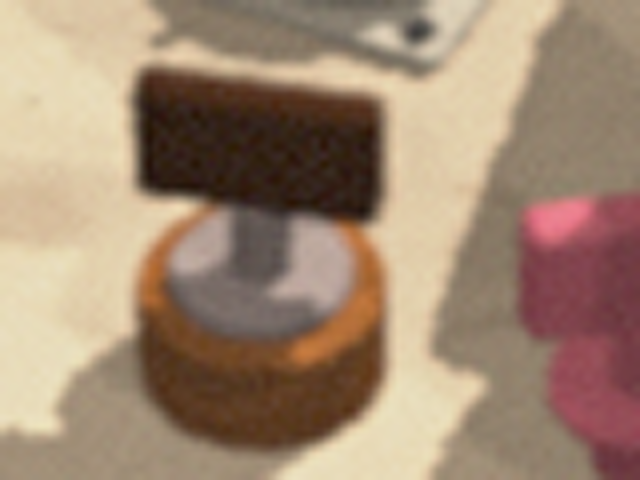

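```bash
cat > m.py <<'E'
from h import *
from plant import read_camera
t=read_camera("top"); s=read_camera("side")
def px(X,Y,x0,y0): return ((X+.5)/8-.5+x0,(Y+.5)/8-.5+y0)
T=lambda X,Y:px(X,Y,310,125); TK=lambda X,Y:px(X,Y,235,170)
S=lambda X,Y:px(X,Y,235,135); SK=lambda X,Y:px(X,Y,240,180)
def tri(a,b):
    C1,d1=ray(t,a);C2,d2=ray(s,b);d1/=np.linalg.norm(d1);d2/=np.linalg.norm(d2)
    A=np.array([d1,-d2]).T; k=np.linalg.lstsq(A,C2-C1,rcond=None)[0]
    p,q=C1+k[0]*d1,C2+k[1]*d2; return (p+q)/2,np.linalg.norm(p-q)
np.set_printoptions(precision=1,suppress=True)
h=atz(t,T(372,435),38); print("hex top/side",h,atz(s,S(398,196),38),tri(T(372,435),S(398,196)))
print("disc",atz(t,T(367,438),38), atz(s,S(398,202),38))
sl=atz(t,T(360,142),46); print("sleeve",sl,atz(s,S(163,105),46), np.linalg.norm((sl-h)[:2]))
p=atz(t,T(237,390),42);p2=atz(s,S(305,248),42);print("ptr",p,p2,np.linalg.norm((p-h)[:2]))
an=lambda v:np.arctan2(v[1],v[0])
print("foot ang",an(sl-h),"ptr ang",an(p-h),an(p2-h),"lock",np.pi/2-(an(p-h)-an(sl-h)))
a,b=atz(t,TK(267,165),104),atz(t,TK(325,410),104); print("bar ends",a,b,an(a-b),np.linalg.norm(a-b),(a+b)/2)
# side bar top-face near edge corners
print("side bar face corners 104/64",[atz(s,SK(*q),104) for q in [(145,68),(382,98)]],)
print("ring top/side", atz(t,TK(302,315),34),atz(s,SK(262,277),34))
print("tri bar end", tri(TK(267,160),SK(150,68)))
E
python3 m.py
```

```text
hex top/side [ 553.2 -189.7   38. ] [ 550.6 -187.4   38. ] (array([ 552.9, -190.4,   35.3]), np.float64(1.5935459196255157))
disc [ 552.4 -188.2   38. ] [ 549.2 -184.5   38. ]
sleeve [ 636.9 -188.2   46. ] [ 635.8 -189.9   46. ] 83.69128024988005
ptr [ 566.5 -151.    42. ] [ 562.9 -146.    42. ] 40.93725212739692
foot ang 0.0171924977482222 ptr ang 1.2407293930762784 1.351578356480529 lock 0.34725943146684046
bar ends [522.1  10.8 104. ] [456.1  -3.2 104. ] 0.2095806807572082 67.514906741862 [489.1   3.8 104. ]
side bar face corners 104/64 [array([520. ,  11.6, 104. ]), array([456.7,  -4.3, 104. ])]
ring top/side [489.1   3.9  34. ] [489.    5.7  34. ]
tri bar end (array([521.7,  10.1, 102.6]), np.float64(4.181128906861309))
```

```bash
cat > g.py <<'E'
import sys
from h import *
from plant import sensors
def go(x,y,z,yaw):
    s=sensors.sense(); q=s["ee_rot"]; M=R.from_quat([q[1],q[2],q[3],q[0]]).as_matrix()
    cy=np.arctan2(M[1,0],M[0,0])
    print("t",round(s["clock"],2),"tcp",s["tcp_pos"].round(1),"yaw",round(cy,3),"tilt",M[:2,2].round(4),"F",s["ft_force"].round(1),"T",s["ft_torque"].round(2),"w",round(s["gripper_width"],1),"j6",round(s["joint_positions"][5],2))
    print("shift cm",(M.T@(np.array([x,y,z])-s["tcp_pos"])/10).round(2),"twist",round((cy-yaw+np.pi)%(2*np.pi)-np.pi,3))
if __name__=="__main__": go(*map(float,sys.argv[1:5]))
E
python3 g.py 489 4 250 0.21
```

```text
t 0.35 tcp [ 220.3 -611.4  291.9] yaw 0.346 tilt [-0.0001  0.0005] F [-0.7 -0.3  0. ] T [ 0.01 -0.02 -0.02] w 94.9 j6 -0.08
shift cm [ 46.14 -48.79   4.22] twist 0.136
```

Request:
jog_arm(
  targets=[
    {"xyz": [4.2, -4.5, 0.4], "twist": 0.014, "hand": 100},
    {"xyz": [8.4, -9, 0.8], "twist": 0.03, "hand": 100},
    {"xyz": [12.6, -13.5, 1.2], "twist": 0.04, "hand": 100},
    {"xyz": [16.8, -18, 1.6], "twist": 0.05, "hand": 100},
    {"xyz": [21, -22.5, 2], "twist": 0.06, "hand": 100},
  ],
)

```text
clock: 0.98
tcp_pos: [342.0, -326.7, 272.2]
ee_rot: [0.0, 0.99, 0.142, 0.0]
ft_force: [0.8, 0.5, 0.6]
gripper_width: 95.3
```

```bash
python3 g.py 489 4 250 0.21
```

```text
t 0.97 tcp [ 342.  -326.7  272.2] yaw 0.285 tilt [ 0.0006 -0.    ] F [0.8 0.5 0.6] T [ 0.04 -0.04  0.  ] w 95.3 j6 0.41
shift cm [ 23.4  -27.61   2.23] twist 0.075
```

Request:
jog_arm(
  targets=[
    {"xyz": [4, -4.6, 0.4], "twist": 0.02, "hand": 100},
    {"xyz": [8, -9.4, 0.8], "twist": 0.04, "hand": 100},
    {"xyz": [12, -14.1, 1.2], "twist": 0.06, "hand": 100},
    {"xyz": [16, -18.8, 1.6], "twist": 0.07, "hand": 100},
    {"xyz": [20, -23.5, 2], "twist": 0.075, "hand": 100},
  ],
)

```text
clock: 1.6
tcp_pos: [468.4, -43.0, 252.6]
ee_rot: [0.0, 0.995, 0.105, 0.001]
ft_force: [-0.1, -0.5, 0.3]
gripper_width: 95.4
```

```bash
python3 g.py 489 4 250 0.21
```

```text
t 1.6 tcp [468.4 -43.  252.6] yaw 0.21 tilt [ 0.0021 -0.0005] F [-0.1 -0.5  0.3] T [ 0.02 -0.05 -0.06] w 95.4 j6 1.16
shift cm [ 2.99 -4.17  0.26] twist -0.0
```

Request:
jog_arm(
  targets=[
    {"xyz": [1.8, -2.5, 0.2], "twist": 0, "hand": 100},
    {"xyz": [3, -4.2, 1], "twist": 0, "hand": 100},
    {"xyz": [3, -4.2, 2], "twist": 0, "hand": 100},
    {"xyz": [3, -4.2, 2], "twist": 0, "hand": 100},
    {"xyz": [3, -4.2, 2], "twist": 0, "hand": 100},
  ],
)

```text
clock: 2.22
tcp_pos: [488.9, 3.5, 232.7]
ee_rot: [0.0, 0.995, 0.104, 0.001]
ft_force: [-0.5, 0.1, 0.6]
gripper_width: 95.3
```

```bash
cat > w.py <<'E'
import sys
from h import *
from plant import sensors,read_camera
import pickle
s=sensors.sense(); c=read_camera("wrist"); n=sys.argv[1]
pickle.dump((s,c),open(n+".pkl","wb"))
cv2.imwrite(f"pics/{n}.png",c["frame"][:,:,::-1])
E
python3 g.py 489 4 143 0.21; python3 w.py c1
```

```text
t 2.23 tcp [488.9   3.5 232.7] yaw 0.208 tilt [ 0.0022 -0.0006] F [-0.5  0.1  0.6] T [ 0.03 -0.01  0.01] w 95.3 j6 1.26
shift cm [ 0.   -0.06  8.97] twist -0.002
```

View pics/c1.png

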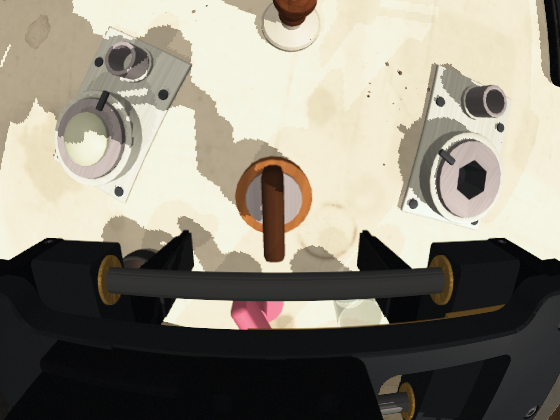

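Run:
```python
import pickle
from h import *
np.set_printoptions(precision=1,suppress=True)
s,c=pickle.load(open("c1.pkl","rb")); f=c["frame"][:,:,::-1]
cv2.imwrite("pics/c1k.png",cv2.resize(f[150:270,230:320],None,fx=5,fy=5,interpolation=cv2.INTER_CUBIC))
cv2.imwrite("pics/c1f.png",cv2.resize(f[60:230,395:520],None,fx=3.5,fy=3.5,interpolation=cv2.INTER_CUBIC))
# predicted key model
for yaw,x,y in [(0.21,489,4)]:
    C=np.array([x,y]);u=np.array([np.cos(yaw),np.sin(yaw)]);v=np.array([-u[1],u[0]])
    P=[[*(C+a*35*u+b*8*v),104] for a,b in [(1,1),(1,-1),(-1,-1),(-1,1)]]
    print(wproj(c,s,P))
print(watz(c,s,(471,181),38))
```

```text
[[262.4 174.5]
 [285.6 174.4]
 [284.9 267.6]
 [263.5 267.7]]
[ 552.4 -188.3   38. ]
```

View pics/c1k.png

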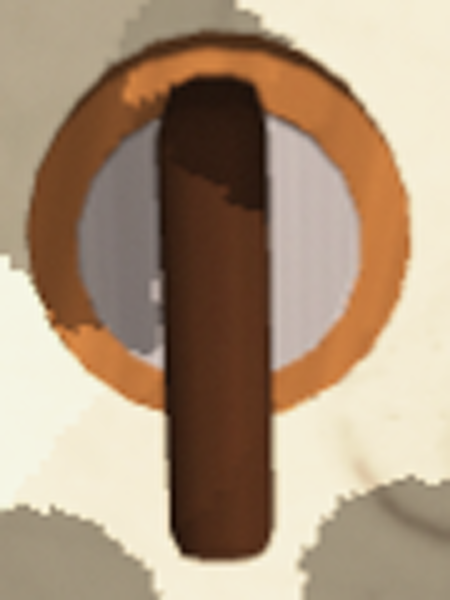

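View pics/c1f.png

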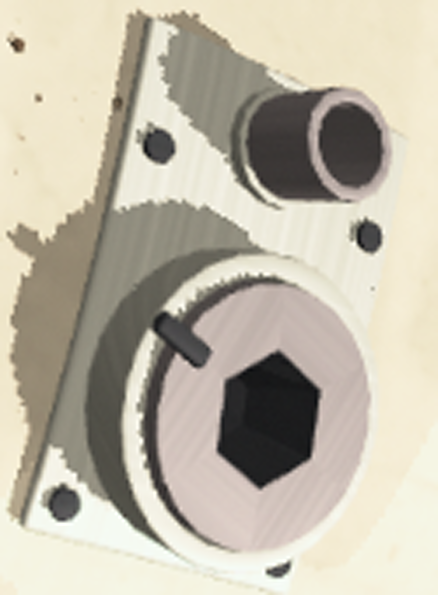

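```bash
python3 - <<'E'
import pickle
from h import *
np.set_printoptions(precision=1,suppress=True)
s,c=pickle.load(open("c1.pkl","rb"))
P=lambda X,Y,z:watz(c,s,(X/3.5+395,Y/3.5+60),z)
V=np.array([P(x,y,38) for x,y in [(278,350),(320,378),(317,450),(264,488),(218,457),(225,385)]])
h=V.mean(0); print("hex",h,np.linalg.norm((V-h)[:,:2],axis=1))
a=np.arctan2(*(V-h)[:,[1,0]].T); print("corner ang mod 60", a, np.angle(np.exp(6j*a).mean())/6)
sl=P(350,143,46); p=P(183,340,42)
an=lambda v:np.arctan2(v[1],v[0])
print(sl,np.linalg.norm((sl-h)[:2]),an(sl-h),p,np.linalg.norm((p-h)[:2]),an(p-h))
for x,y in [(160,322),(205,358)]: print(P(x,y,42), an(P(x,y,42)-h))
E
python3 g.py 491 4.5 145 0.222
```

```text
hex [ 554.4 -189.8   38. ] [20.2 21.4 21.1 21.  21.8 20.4]
corner ang mod 60 [ 0.2 -0.7 -1.8 -2.9  2.4  1.3] 0.2599037399539223
[ 638.9 -190.3   46. ] 84.5823538946513 -0.006419950161860622 [ 568.  -149.7   42. ] 42.29153694549331 1.2434681675095671
[ 570.8 -141.    42. ] 1.245958530549892
[ 565.  -158.4   42. ] 1.243254088826261
t 2.27 tcp [489.    3.5 233. ] yaw 0.208 tilt [ 0.0027 -0.0007] F [ 0.7 -0.2  1. ] T [-0.    0.03 -0.01] w 95.1 j6 1.26
shift cm [ 0.19 -0.07  8.8 ] twist -0.014
```

Request:
jog_arm(
  targets=[
    {"xyz": [0.2, -0.1, 2.5], "twist": -0.014, "hand": 100},
    {"xyz": [0.2, -0.1, 5.0], "twist": -0.014, "hand": 100},
    {"xyz": [0.2, -0.1, 7.2], "twist": -0.014, "hand": 100},
    {"xyz": [0.2, -0.1, 8.8], "twist": -0.014, "hand": 100},
    {"xyz": [0.2, -0.1, 8.8], "twist": -0.014, "hand": 100},
  ],
)

```text
clock: 2.9
tcp_pos: [490.3, 4.5, 144.0]
ee_rot: [0.0, 0.994, 0.111, 0.0]
ft_force: [0.3, -0.1, 0.1]
gripper_width: 95.0
```

Request:
jog_arm(
  targets=[
    {"xyz": [0, 0, 0], "twist": 0, "hand": 0},
    {"xyz": [0, 0, 0], "twist": 0, "hand": 0},
    {"xyz": [0, 0, 0], "twist": 0, "hand": 0},
    {"xyz": [0, 0, 0], "twist": 0, "hand": 0},
    {"xyz": [0, 0, 0], "twist": 0, "hand": 0},
  ],
  force=40,
)

```text
clock: 3.52
tcp_pos: [490.4, 4.5, 144.1]
ee_rot: [0.0, 0.994, 0.111, 0.0]
ft_force: [-0.3, 0.1, 0.4]
gripper_width: 50.7
```

```bash
python3 g.py 491 4.5 205 0.222
```

```text
t 3.52 tcp [490.4   4.5 144.1] yaw 0.222 tilt [ 0.0006 -0.0005] F [-0.3  0.1  0.4] T [-0.    0.01  0.05] w 50.7 j6 1.25
shift cm [ 0.07  0.02 -6.09] twist -0.0
```

Request:
jog_arm(
  targets=[
    {"xyz": [0, 0, 0], "twist": 0, "hand": 0},
    {"xyz": [0, 0, 0], "twist": 0, "hand": 0},
    {"xyz": [0, 0, 0], "twist": 0, "hand": 0},
    {"xyz": [0, 0, 0], "twist": 0, "hand": 0},
    {"xyz": [0, 0, 0], "twist": 0, "hand": 0},
  ],
)

```text
clock: 4.15
tcp_pos: [490.3, 4.6, 144.1]
ee_rot: [0.0, 0.994, 0.111, 0.0]
ft_force: [0.7, 1.6, 0.6]
gripper_width: 16.0
```

```bash
python3 g.py 491 4.5 205 0.222
```

```text
t 4.15 tcp [490.3   4.6 144.1] yaw 0.222 tilt [ 0.0005 -0.0002] F [0.7 1.6 0.6] T [ 0.16  0.02 -0.04] w 16.0 j6 1.25
shift cm [ 0.06  0.03 -6.09] twist -0.0
```

Gripped at 16 mm, which is the bar's width. I'll lift now.

Request:
jog_arm(
  targets=[
    {"xyz": [0, 0, -0.8], "twist": 0, "hand": 0},
    {"xyz": [0, 0, -2], "twist": 0, "hand": 0},
    {"xyz": [0, 0, -4], "twist": 0, "hand": 0},
    {"xyz": [0, 0, -6.5], "twist": 0, "hand": 0},
    {"xyz": [0, 0, -6.5], "twist": 0, "hand": 0},
  ],
)

```text
clock: 4.78
tcp_pos: [491.8, 4.5, 212.0]
ee_rot: [0.001, 0.994, 0.111, 0.003]
ft_force: [-0.3, -0.8, -3.8]
gripper_width: 16.0
```

```bash
python3 g.py 553 -189 210 0.2; python3 w.py d1
python3 - <<'E'
from h import *
from plant import read_camera
for n,(x,y,w,h) in dict(top=(230,160,90,75),side=(235,130,90,75)).items():
    c=read_camera(n); f=c["frame"][:,:,::-1]; cv2.imwrite(f"pics/d_{n}.png",cv2.resize(f[y:y+h,x:x+w],None,fx=8,fy=8,interpolation=cv2.INTER_CUBIC))
E
```

```text
t 4.78 tcp [491.8   4.5 212. ] yaw 0.222 tilt [ 0.0064 -0.0009] F [-0.3 -0.8 -3.8] T [-0.02  0.02  0.01] w 16.0 j6 1.25
shift cm [ 1.71 20.22  0.26] twist 0.022
```

View pics/d1.png

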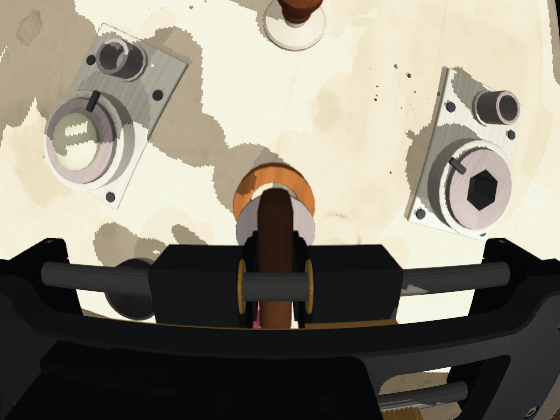

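View pics/d_side.png

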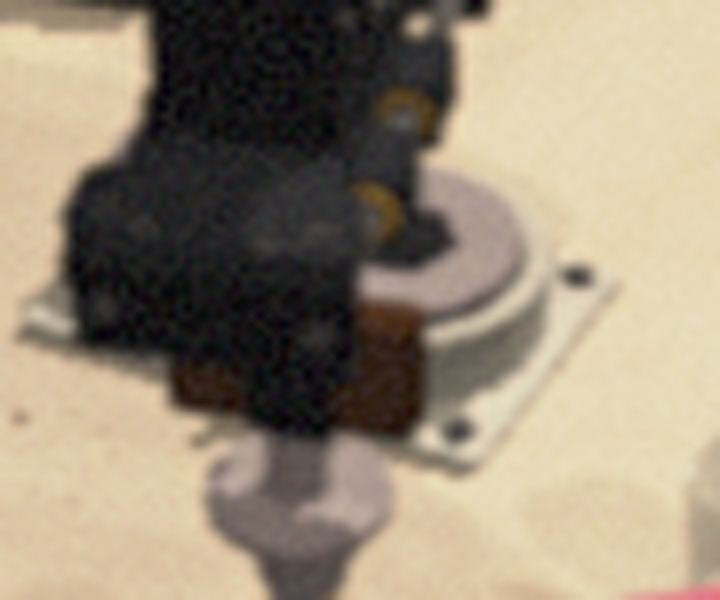

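Run:
```python
import pickle
from h import *
np.set_printoptions(precision=1,suppress=True)
s,c=pickle.load(open("d1.pkl","rb")); f=c["frame"][:,:,::-1]
cv2.imwrite("pics/d1k.png",cv2.resize(f[150:280,210:340],None,fx=4.5,fy=4.5,interpolation=cv2.INTER_CUBIC))
q=s["ee_rot"]; M=R.from_quat([q[1],q[2],q[3],q[0]]).as_matrix(); w=lambda p:s["tcp_pos"]+M@np.array(p,float)
from plant import read_camera
sd=read_camera("side")
a=np.linspace(0,2*np.pi,13)[:-1]
for dx in (-3,0,3):
    # flange underside 50 below grip centre; grip centre ~ at TCP+60
    fl=[w([dx+26*np.cos(t),26*np.sin(t),59+50-6-1]) for t in a]
    u=wproj(c,s,fl); print(dx,"wrist flange rows",u[0],u[3],u[9],"side x range",proj(sd,fl)[:,0].min(),proj(sd,fl)[:,0].max(),proj(sd,fl)[:,1].min(),proj(sd,fl)[:,1].max())
print("obs side x", (208+.5)/8-.5+235,(395+.5)/8-.5+235)
```

```text
-3 wrist flange rows [275.  200.2] [315.6 239.8] [234.4 239.8] side x range 260.1684120978294 283.6973406926098 180.18296172640026 195.42297922241602
0 wrist flange rows [275.  195.5] [315.7 235.4] [234.2 235.4] side x range 258.8235148884274 282.3286311799126 179.98995967860364 195.2152981990381
3 wrist flange rows [275.  190.7] [315.9 230.9] [234.1 230.9] side x range 257.47997246354026 280.9613125823143 179.7971495692277 195.00783101621056
obs side x 260.5625 283.9375
```

View pics/d1k.png

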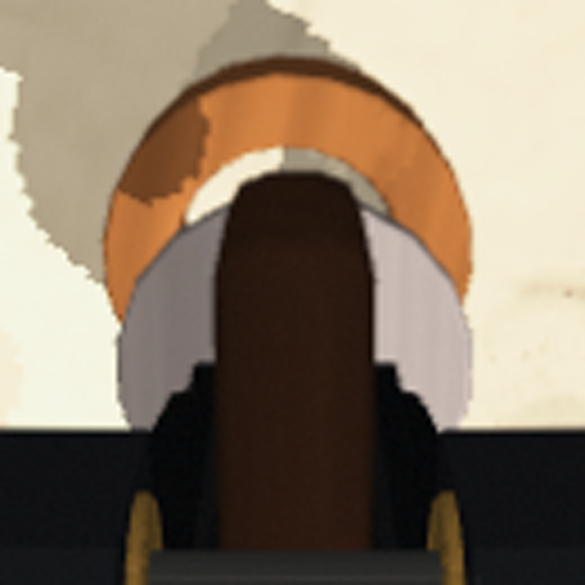

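Request:
jog_arm(
  targets=[
    {"xyz": [0.4, 4, 0], "twist": 0.005, "hand": 0},
    {"xyz": [0.8, 9, 0], "twist": 0.01, "hand": 0},
    {"xyz": [1.2, 14, 0], "twist": 0.02, "hand": 0},
    {"xyz": [1.6, 18.5, 0], "twist": 0.022, "hand": 0},
    {"xyz": [1.7, 20.2, 0], "twist": 0.022, "hand": 0},
  ],
)

```text
clock: 5.6
tcp_pos: [550.4, -190.6, 206.1]
ee_rot: [-0.001, 0.995, 0.099, -0.002]
ft_force: [-0.0, 0.4, -3.9]
gripper_width: 15.9
```

```bash
python3 g.py 553 -189 185 0.198
```

```text
t 5.6 tcp [ 550.4 -190.6  206.1] yaw 0.197 tilt [-0.0039  0.0007] F [-0.   0.4 -3.9] T [ 0.04 -0.   -0.  ] w 15.9 j6 0.95
shift cm [ 0.3  -0.1   2.11] twist -0.001
```

Request:
jog_arm(
  targets=[
    {"xyz": [0.2, -0.1, 0.7], "twist": 0, "hand": 0},
    {"xyz": [0.3, -0.1, 1.4], "twist": 0, "hand": 0},
    {"xyz": [0.3, -0.1, 2], "twist": 0, "hand": 0},
    {"xyz": [0.3, -0.1, 2], "twist": 0, "hand": 0},
    {"xyz": [0.3, -0.1, 2], "twist": 0, "hand": 0},
  ],
)

```text
clock: 6.22
tcp_pos: [553.1, -188.6, 186.3]
ee_rot: [-0.0, 0.995, 0.099, -0.002]
ft_force: [0.6, 0.8, -3.7]
gripper_width: 15.1
```

```bash
python3 g.py 553 -189 150 0.198;python3 w.py e1
python3 - <<'E'
from h import *
from plant import read_camera
import pickle
s,c=pickle.load(open("e1.pkl","rb")); f=c["frame"][:,:,::-1]
A=cv2.resize(f[120:320,175:375],(600,600),interpolation=cv2.INTER_CUBIC)
cv2.imwrite("pics/e1k.png",A)
for n,(x,y,w,h) in dict(side=(235,110,90,75)).items():
    c=read_camera(n); f=c["frame"][:,:,::-1]; cv2.imwrite(f"pics/e_{n}.png",cv2.resize(f[y:y+h,x:x+w],None,fx=8,fy=8,interpolation=cv2.INTER_CUBIC))
E
```

```text
t 6.22 tcp [ 553.1 -188.6  186.3] yaw 0.198 tilt [-0.0035  0.0006] F [ 0.6  0.8 -3.7] T [0.01 0.01 0.02] w 15.1 j6 0.95
shift cm [-0.01  0.04  3.63] twist 0.0
```

View pics/e1k.png

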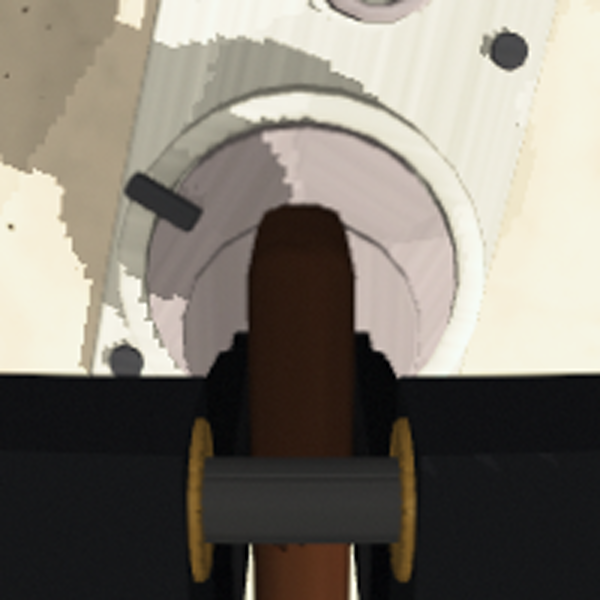

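View pics/e_side.png

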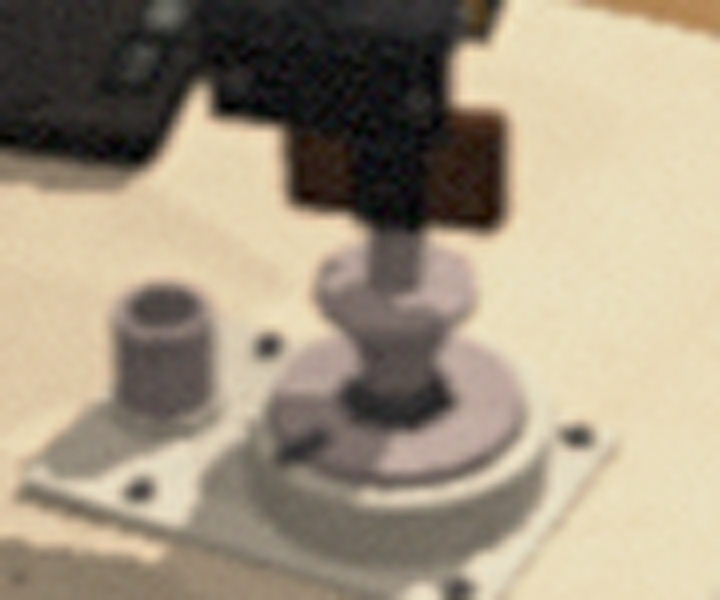

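Request:
jog_arm(
  targets=[
    {"xyz": [0, 0, 0.5], "twist": 0, "hand": 0},
    {"xyz": [0, 0, 1.1], "twist": 0, "hand": 0},
    {"xyz": [0, 0, 1.7], "twist": 0, "hand": 0},
    {"xyz": [0, 0, 2.3], "twist": 0, "hand": 0},
    {"xyz": [0, 0, 2.6], "twist": 0, "hand": 0},
  ],
)

```text
clock: 6.95
tcp_pos: [552.9, -188.8, 159.8]
ee_rot: [-0.001, 0.995, 0.099, -0.002]
ft_force: [-0.7, 0.5, -2.7]
gripper_width: 16.1
```

```bash
python3 g.py 553 -189 148 0.198
```

```text
t 6.95 tcp [ 552.9 -188.8  159.8] yaw 0.198 tilt [-0.004   0.0008] F [-0.7  0.5 -2.7] T [-0.02  0.07 -0.07] w 16.1 j6 0.95
shift cm [0.01 0.02 1.18] twist -0.0
```

Request:
jog_arm(
  targets=[
    {"xyz": [0, 0, 0.3], "twist": 0, "hand": 0},
    {"xyz": [0, 0, 0.6], "twist": 0, "hand": 0},
    {"xyz": [0, 0, 0.9], "twist": 0, "hand": 0},
    {"xyz": [0, 0, 1.1], "twist": 0, "hand": 0},
    {"xyz": [0, 0, 1.1], "twist": 0, "hand": 0},
  ],
)

```text
clock: 7.58
tcp_pos: [552.8, -188.8, 148.6]
ee_rot: [-0.001, 0.995, 0.099, -0.002]
ft_force: [1.0, 0.3, -2.9]
gripper_width: 15.9
```

```bash
python3 g.py 553 -189 146 0.198
```

```text
t 7.58 tcp [ 552.8 -188.8  148.6] yaw 0.198 tilt [-0.0044  0.0009] F [ 1.   0.3 -2.9] T [-0.01  0.02  0.08] w 15.9 j6 0.95
shift cm [0.02 0.03 0.26] twist -0.0
```

Inserted with no contact force so far. I'll go down in small steps until it touches.

Request:
jog_arm(
  targets=[
    {"xyz": [0, 0, 0.1], "twist": 0, "hand": 0},
    {"xyz": [0, 0, 0.2], "twist": 0, "hand": 0},
    {"xyz": [0, 0, 0.3], "twist": 0, "hand": 0},
    {"xyz": [0, 0, 0.3], "twist": 0, "hand": 0},
    {"xyz": [0, 0, 0.3], "twist": 0, "hand": 0},
  ],
)

```text
clock: 8.2
tcp_pos: [553.1, -188.9, 148.1]
ee_rot: [-0.001, 0.995, 0.099, -0.002]
ft_force: [-5.9, 3.1, 9.4]
gripper_width: 15.6
```

```bash
python3 g.py 553 -189 146 0.198
python3 - <<'E'
from h import *
from plant import read_camera
for n,(x,y,w,h) in dict(side=(235,110,90,75)).items():
    c=read_camera(n); f=c["frame"][:,:,::-1]; cv2.imwrite(f"pics/f_{n}.png",cv2.resize(f[y:y+h,x:x+w],None,fx=8,fy=8,interpolation=cv2.INTER_CUBIC))
E
```

```text
t 8.2 tcp [ 553.1 -188.9  148.1] yaw 0.198 tilt [-0.004   0.0007] F [-5.9  3.1  9.4] T [ 0.43  1.07 -0.  ] w 15.6 j6 0.95
shift cm [-0.01  0.01  0.21] twist -0.0
```

View pics/f_side.png

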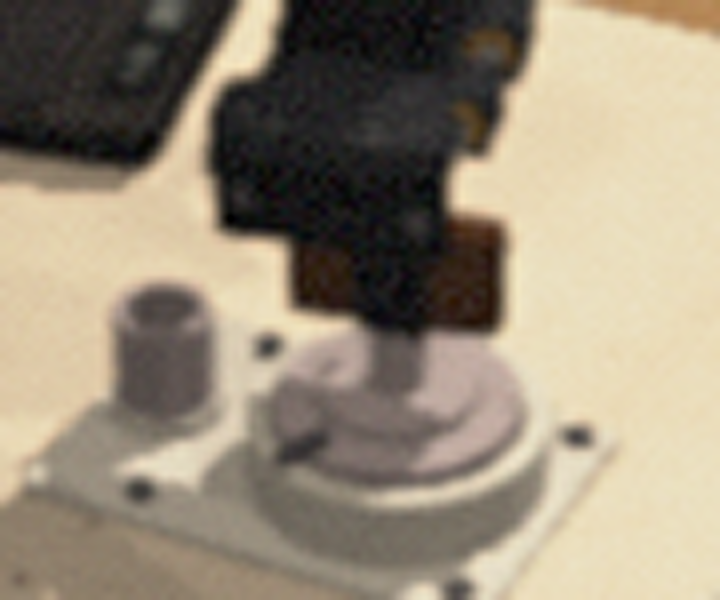

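Request:
jog_arm(
  targets=[
    {"xyz": [0, 0, 0.1], "twist": 0.08, "hand": 0},
    {"xyz": [0, 0, 0.1], "twist": 0.18, "hand": 0},
    {"xyz": [0, 0, 0.1], "twist": 0.28, "hand": 0},
    {"xyz": [0, 0, 0.1], "twist": 0.38, "hand": 0},
    {"xyz": [0, 0, 0.1], "twist": 0.45, "hand": 0},
  ],
)

```text
clock: 8.88
tcp_pos: [553.6, -188.4, 148.1]
ee_rot: [-0.001, 0.992, -0.127, -0.002]
ft_force: [-1.2, 3.1, 1.0]
gripper_width: 15.8
```

```bash
python3 g.py 553 -189 146 -1.05; python3 w.py g1
```

```text
t 8.88 tcp [ 553.6 -188.4  148.1] yaw -0.254 tilt [-0.0029  0.0016] F [-1.2  3.1  1. ] T [0.68 0.2  0.07] w 15.8 j6 1.41
shift cm [-0.04  0.07  0.21] twist 0.796
```

View pics/g1.png

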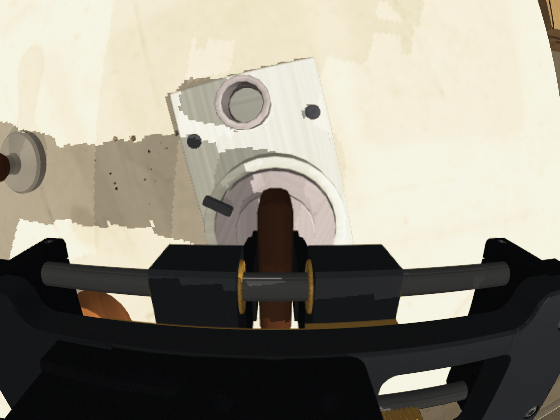

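The pointer at (217,206) is following the key. I'll keep turning.

Request:
jog_arm(
  targets=[
    {"xyz": [0, 0, 0.1], "twist": 0.08, "hand": 0},
    {"xyz": [0, 0, 0.1], "twist": 0.18, "hand": 0},
    {"xyz": [0, 0, 0.1], "twist": 0.28, "hand": 0},
    {"xyz": [0, 0, 0.1], "twist": 0.38, "hand": 0},
    {"xyz": [0, 0, 0.1], "twist": 0.48, "hand": 0},
  ],
)

```text
clock: 9.55
tcp_pos: [553.8, -188.2, 148.2]
ee_rot: [-0.0, 0.933, -0.361, -0.002]
ft_force: [-1.6, 2.7, 3.7]
gripper_width: 16.2
```

```bash
python3 g.py 553 -189 146 -1.05; python3 w.py g2
```

```text
t 9.55 tcp [ 553.8 -188.2  148.2] yaw -0.738 tilt [-0.0028  0.002 ] F [-1.6  2.7  3.7] T [0.61 0.52 0.06] w 16.2 j6 1.89
shift cm [-0.01  0.11  0.22] twist 0.312
```

View pics/g2.png

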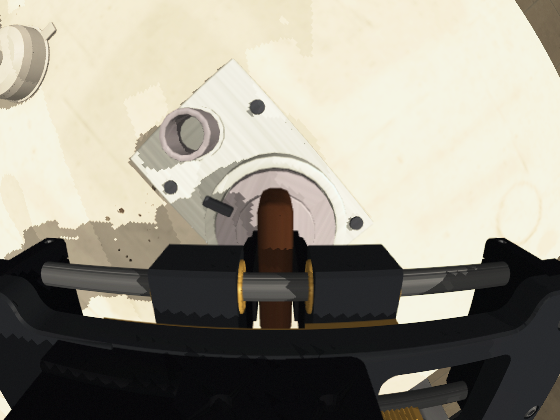

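```bash
cat > pt.py <<'E'
import pickle,sys
from h import *
s,c=pickle.load(open(sys.argv[1]+".pkl","rb"))
p=watz(c,s,(float(sys.argv[2]),float(sys.argv[3])),42); d=p-np.array([553.5,-189,42]); print(p,np.hypot(*d[:2]),np.arctan2(d[1],d[0]))
E
python3 pt.py g1 217 206; python3 pt.py g2 217 206
```

```text
[ 580.33088713 -157.01334003   42.        ] 41.74976551172271 0.8728317339096949
[ 591.97247076 -172.84345936   42.        ] 41.72726700928293 0.39758607465553814
```

Request:
jog_arm(
  targets=[
    {"xyz": [0, 0, 0.1], "twist": 0.08, "hand": 0},
    {"xyz": [0, 0, 0.1], "twist": 0.16, "hand": 0},
    {"xyz": [0, 0, 0.1], "twist": 0.24, "hand": 0},
    {"xyz": [0, 0, 0.1], "twist": 0.3, "hand": 0},
    {"xyz": [0, 0, 0.1], "twist": 0.34, "hand": 0},
  ],
)

```text
clock: 10.22
tcp_pos: [553.9, -188.1, 148.1]
ee_rot: [-0.0, 0.858, -0.514, -0.002]
ft_force: [-2.5, 2.1, 5.0]
gripper_width: 16.0
```

```bash
python3 g.py 553 -189 146 -1.15; python3 w.py g3
```

```text
t 10.22 tcp [ 553.9 -188.1  148.1] yaw -1.079 tilt [-0.0027  0.0023] F [-2.5  2.1  5. ] T [0.62 0.56 0.04] w 16.0 j6 2.23
shift cm [0.04 0.12 0.21] twist 0.071
```

View pics/g3.png

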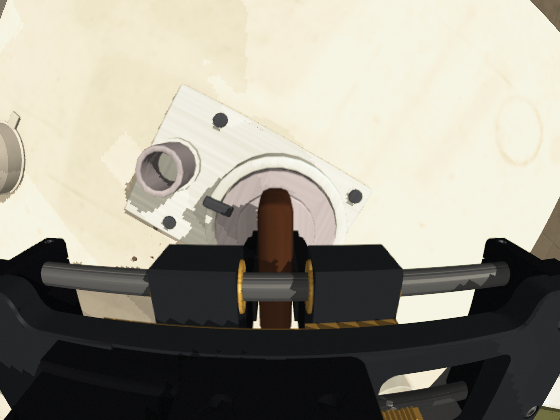

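Nearly at the sleeve, at about 0.05 rad. I'll take small steps until the torque rises.

Request:
jog_arm(
  targets=[
    {"xyz": [0, 0, 0.05], "twist": 0.02, "hand": 0},
    {"xyz": [0, 0, 0.05], "twist": 0.04, "hand": 0},
    {"xyz": [0, 0, 0.05], "twist": 0.06, "hand": 0},
    {"xyz": [0, 0, 0.05], "twist": 0.08, "hand": 0},
    {"xyz": [0, 0, 0.05], "twist": 0.08, "hand": 0},
  ],
)

```text
clock: 10.9
tcp_pos: [554.0, -188.1, 148.1]
ee_rot: [-0.0, 0.837, -0.548, -0.002]
ft_force: [-4.3, 2.6, 5.9]
gripper_width: 15.7
```

```bash
python3 g.py 553 -189 146 -1.15
```

```text
t 10.9 tcp [ 554.  -188.1  148.1] yaw -1.16 tilt [-0.0027  0.0025] F [-4.3  2.6  5.9] T [ 0.63  0.78 -0.  ] w 15.7 j6 2.31
shift cm [0.04 0.13 0.21] twist -0.01
```

Request:
jog_arm(
  targets=[
    {"xyz": [0, 0, 0.05], "twist": 0.02, "hand": 0},
    {"xyz": [0, 0, 0.05], "twist": 0.04, "hand": 0},
    {"xyz": [0, 0, 0.05], "twist": 0.06, "hand": 0},
    {"xyz": [0, 0, 0.05], "twist": 0.08, "hand": 0},
    {"xyz": [0, 0, 0.05], "twist": 0.08, "hand": 0},
  ],
)

```text
clock: 11.52
tcp_pos: [553.9, -187.6, 148.2]
ee_rot: [-0.0, 0.814, -0.581, -0.002]
ft_force: [-3.8, 4.5, 7.3]
gripper_width: 15.8
```

```bash
python3 g.py 553 -189 146 -1.15;python3 w.py g4
```

```text
t 11.53 tcp [ 553.9 -187.6  148.2] yaw -1.239 tilt [-0.0034  0.0036] F [-3.8  4.5  7.3] T [1.02 0.82 0.2 ] w 15.8 j6 2.39
shift cm [0.1  0.13 0.22] twist -0.089
```

View pics/g4.png

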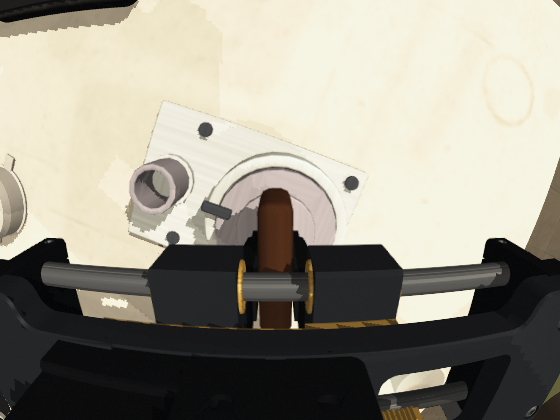

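```bash
python3 pt.py g3 217 206;python3 pt.py g4 215.5 210
```

```text
[ 594.98951105 -186.38870746   42.        ] 41.57160540667669 0.06285571051959962
[ 594.82801314 -189.47606565   42.        ] 41.330754994636365 -0.011518690616459258
```

Request:
jog_arm(
  targets=[
    {"xyz": [0, 0, 0.05], "twist": 0.02, "hand": 0},
    {"xyz": [0, 0, 0.05], "twist": 0.04, "hand": 0},
    {"xyz": [0, 0, 0.05], "twist": 0.05, "hand": 0},
    {"xyz": [0, 0, 0.05], "twist": 0.05, "hand": 0},
    {"xyz": [0, 0, 0.05], "twist": 0.05, "hand": 0},
  ],
)

```text
clock: 12.2
tcp_pos: [553.9, -187.6, 148.2]
ee_rot: [-0.0, 0.8, -0.6, -0.003]
ft_force: [-4.4, 2.8, 6.5]
gripper_width: 16.2
```

```bash
python3 g.py 553 -189 146 -1.15;python3 w.py g5
```

```text
t 12.2 tcp [ 553.9 -187.6  148.2] yaw -1.287 tilt [-0.004   0.0035] F [-4.4  2.8  6.5] T [0.71 0.84 0.51] w 16.2 j6 2.44
shift cm [0.11 0.13 0.22] twist -0.137
```

View pics/g5.png

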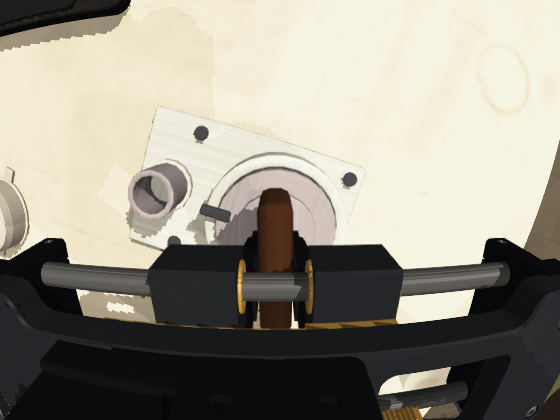

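At the stop: the torque is 0.5 N m and the pointer no longer moves. I'll relax the twist and the press, then open.

Request:
jog_arm(
  targets=[
    {"xyz": [0, 0, 0], "twist": -0.02, "hand": 0},
    {"xyz": [0, 0, 0], "twist": -0.03, "hand": 0},
    {"xyz": [0, 0, 0], "twist": -0.03, "hand": 0},
    {"xyz": [0, 0, 0], "twist": -0.03, "hand": 40},
    {"xyz": [0, 0, 0], "twist": -0.03, "hand": 60},
  ],
)

```text
clock: 12.88
tcp_pos: [554.2, -187.9, 148.0]
ee_rot: [-0.0, 0.809, -0.588, -0.002]
ft_force: [0.8, -0.5, -0.1]
gripper_width: 30.3
```

Request:
jog_arm(
  targets=[
    {"xyz": [0, 0, 0], "twist": 0, "hand": 60},
    {"xyz": [0, 0, 0], "twist": 0, "hand": 60},
    {"xyz": [0, 0, 0], "twist": 0, "hand": 60},
    {"xyz": [0, 0, 0], "twist": 0, "hand": 60},
    {"xyz": [0, 0, 0], "twist": 0, "hand": 60},
  ],
)

```text
clock: 13.5
tcp_pos: [554.3, -187.9, 148.1]
ee_rot: [-0.0, 0.809, -0.588, -0.002]
ft_force: [0.7, 0.2, 0.4]
gripper_width: 56.8
```

```bash
python3 g.py 553 -189 250 -1.28;python3 w.py g6
```

```text
t 13.5 tcp [ 554.3 -187.9  148.1] yaw -1.257 tilt [-0.0027  0.0027] F [0.7 0.2 0.4] T [0.11 0.03 0.  ] w 56.8 j6 2.41
shift cm [  0.03   0.17 -10.19] twist 0.023
```

View pics/g6.png

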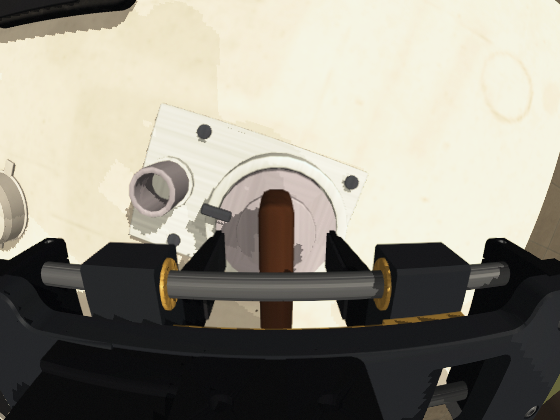

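Fingers are clear of the bar on both sides. Raising.

Request:
jog_arm(
  targets=[
    {"xyz": [0, 0, -1.5], "twist": 0, "hand": 60},
    {"xyz": [0, 0, -4], "twist": 0, "hand": 60},
    {"xyz": [0, 0, -7.5], "twist": 0, "hand": 60},
    {"xyz": [0, 0, -11], "twist": 0, "hand": 60},
    {"xyz": [0, 0, -12], "twist": 0, "hand": 60},
  ],
)

```text
clock: 14.18
tcp_pos: [555.8, -188.7, 272.3]
ee_rot: [-0.001, 0.809, -0.588, 0.001]
ft_force: [-0.6, 0.1, 0.1]
gripper_width: 56.9
```

```bash
python3 g.py 400 -400 250 -1.28;python3 w.py g7
python3 - <<'E'
from h import *
from plant import read_camera
for n,(x,y,w,h) in dict(side=(235,110,90,75),top=(310,125,90,75)).items():
    c=read_camera(n); f=c["frame"][:,:,::-1]; cv2.imwrite(f"pics/h_{n}.png",cv2.resize(f[y:y+h,x:x+w],None,fx=8,fy=8,interpolation=cv2.INTER_CUBIC))
E
```

```text
t 14.18 tcp [ 555.8 -188.7  272.3] yaw -1.257 tilt [ 0.0033 -0.    ] F [-0.6  0.1  0.1] T [0.12 0.01 0.01] w 56.9 j6 2.41
shift cm [15.29 21.34  2.18] twist 0.023
```

View pics/g7.png

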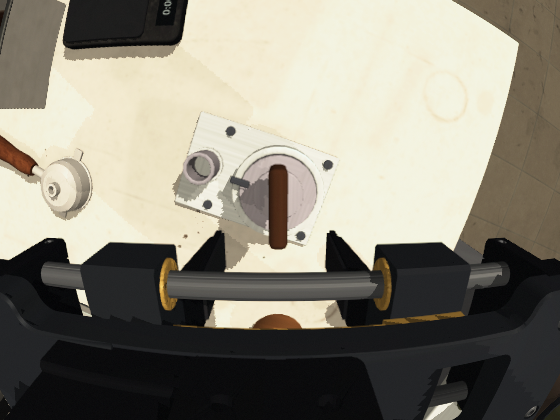

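View pics/h_side.png

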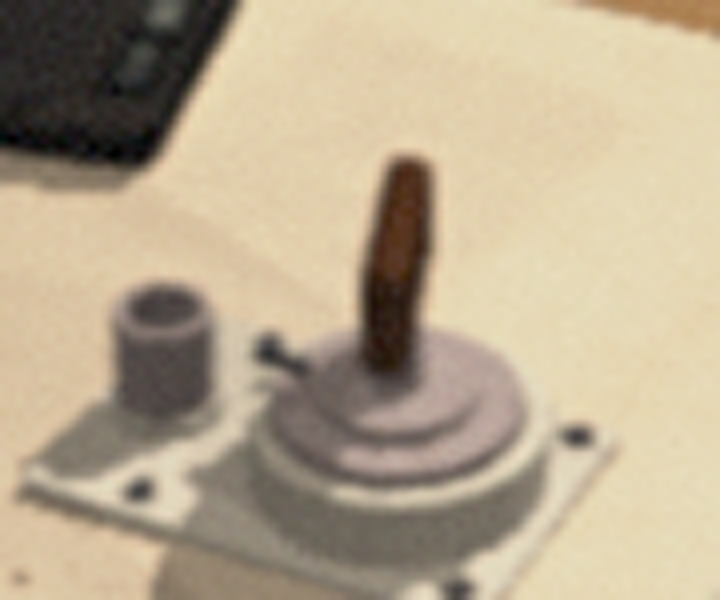

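Run:
```python
import pickle
from h import *
s,c=pickle.load(open("g7.pkl","rb")); f=c["frame"][:,:,::-1]
cv2.imwrite("pics/g7k.png",cv2.resize(f[100:260,165:345],None,fx=4,fy=4,interpolation=cv2.INTER_CUBIC))
```

```text
(no output)
```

View pics/g7k.png

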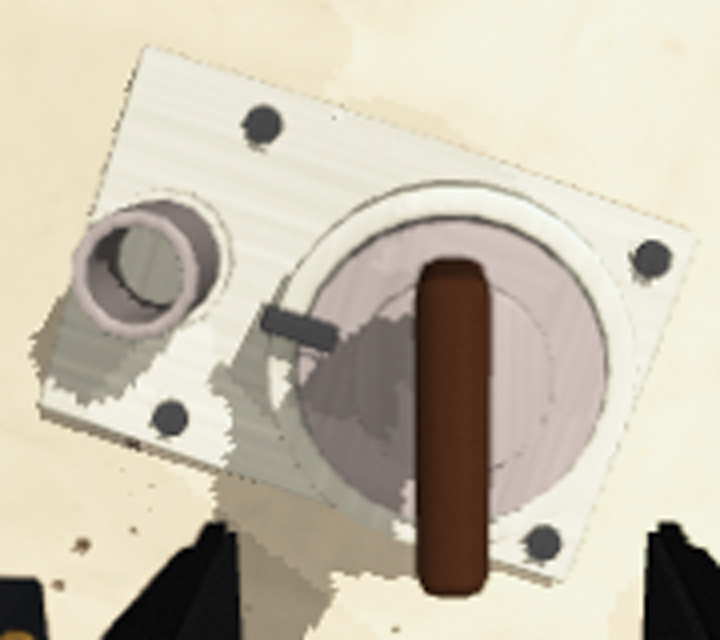

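Run:
```python
import pickle
from h import *
np.set_printoptions(precision=1,suppress=True)
s,c=pickle.load(open("g7.pkl","rb"))
P=lambda X,Y,z:watz(c,s,(X/4+165,Y/4+100),z)
an=lambda v:np.arctan2(v[1],v[0])
d=P(453,368,38); sl=P(137,273,46); p=P(300,327,42)
print("disc",d,"sleeve",sl,an(sl-d),np.hypot(*(sl-d)[:2]),"ptr",p,an(p-d))
print("plate edge",an(P(145,45,6)-P(695,232,6)),"edge2",an(P(40,412,6)-P(560,580,6)))
a,b=P(453,262,108),P(453,590,108); print("bar",(a+b)/2,an(a-b),np.linalg.norm(a-b))
```

```text
disc [ 553.8 -190.1   38. ] sleeve [ 637.6 -190.6   46. ] -0.005732448928860617 83.82750373090904 ptr [ 594.2 -189.1   42. ] 0.026060769678302557
plate edge -0.018779095332056208 edge2 -0.008687799889689684
bar [ 554.6 -191.2  108. ] -1.2548117125019846 69.52163605271556
```

Run:
```python
import pickle
from h import *
for n in ["g4","g5","g6","g7"]:
    s,c=pickle.load(open(n+".pkl","rb")); g=cv2.cvtColor(c["frame"],cv2.COLOR_RGB2GRAY)
    # predicted pointer center
    u=wproj(c,s,[[594.5,-189.2,42]])[0]; x,y=u.round().astype(int)
    m=np.zeros_like(g); m[y-14:y+15,x-20:x+21]=(g[y-14:y+15,x-20:x+21]<85)
    k,l,st,ce=cv2.connectedComponentsWithStats(m)
    i=min(range(1,k),key=lambda i:np.hypot(*(ce[i]-u))+(1000 if st[i,4]<30 else 0))
    yy,xx=np.nonzero(l==i); W=np.array([watz(c,s,(a,b),42)[:2] for a,b in zip(xx,yy)])
    cen=W.mean(0); ev,E=np.linalg.eigh(np.cov(W.T)); d=E[:,1]*np.sign(E[0,1])
    a=cen-np.array([553.7,-189.6])
    print(n,len(W),cen.round(1),"axis ang",np.arctan2(d[1],d[0]).round(3),"radial",np.arctan2(a[1],a[0]).round(3),np.sqrt(12*ev).round(1))
```

```text
g4 322 [ 594.5 -189.6] axis ang -0.02 radial -0.001 [ 7.1 19.5]
g5 318 [ 594.6 -189.6] axis ang -0.014 radial -0.001 [ 7.1 19.6]
g6 319 [ 594.6 -189. ] axis ang -0.008 radial 0.013 [ 7.1 19.5]
g7 121 [ 594.7 -188.7] axis ang -0.02 radial 0.022 [ 6.6 19.5]
```

Run:
```python
import pickle
from h import *
def blob(c,s,P,thr=85,r=12):
    g=cv2.cvtColor(c["frame"],cv2.COLOR_RGB2GRAY)
    u=wproj(c,s,[P])[0]; x,y=u.round().astype(int)
    m=np.zeros_like(g); m[y-r:y+r+1,x-r:x+r+1]=(g[y-r:y+r+1,x-r:x+r+1]<thr)
    k,l,st,ce=cv2.connectedComponentsWithStats(m)
    i=min(range(1,k),key=lambda i:np.hypot(*(ce[i]-u))+(1000 if st[i,4]<20 else 0))
    return watz(c,s,ce[i],P[2])[:2],st[i,4]
s,c=pickle.load(open("g7.pkl","rb"))
H=[watz(c,s,(X/4+165,Y/4+100),8) for X,Y in [(262,125),(652,258)]]
for n in ["g4","g5","g6","g7"]:
    s,c=pickle.load(open(n+".pkl","rb"))
    a,na=blob(c,s,H[0]);b,nb=blob(c,s,H[1]);p,n_=blob(c,s,[594.5,-189.2,42],r=20)
    d=a-b; th=np.arctan2(d[1],d[0]); v=p-b; lat=-np.sin(th)*v[0]+np.cos(th)*v[1]
    print(n,a.round(1),b.round(1),na,nb,"th",th.round(4),"ptr lateral from hole line",lat.round(2))
```

```text
g4 [ 622.9 -233.7] [ 509.3 -231.2] 145 132 th -0.0219 ptr lateral from hole line 43.37
g5 [ 622.9 -233.5] [ 509.4 -231.2] 147 134 th -0.0205 ptr lateral from hole line 43.33
g6 [ 622.9 -233.5] [ 509.2 -231.3] 143 133 th -0.0198 ptr lateral from hole line 43.89
g7 [ 623.1 -233.5] [ 509.6 -231.2] 55 58 th -0.0201 ptr lateral from hole line 44.17
```

The pointer sprang back about 0.015 rad when I untwisted. There is plenty of time, so I'll regrasp, turn to the stop again and release without untwisting.

```bash
python3 g.py 554 -188.3 149 -1.255
```

```text
t 14.32 tcp [ 554.5 -188.1  267.9] yaw -1.257 tilt [-0.0026  0.0026] F [-0.1  0.4 -0.6] T [ 0.09 -0.    0.03] w 56.9 j6 2.41
shift cm [ 0.04  0.03 11.89] twist -0.002
```

Request:
jog_arm(
  targets=[
    {"xyz": [0, 0, 3], "twist": 0, "hand": 60},
    {"xyz": [0, 0, 6], "twist": 0, "hand": 60},
    {"xyz": [0, 0, 9], "twist": 0, "hand": 60},
    {"xyz": [0, 0, 11.8], "twist": 0, "hand": 60},
    {"xyz": [0, 0, 11.8], "twist": 0, "hand": 60},
  ],
)

```text
clock: 14.95
tcp_pos: [551.3, -186.6, 145.0]
ee_rot: [0.001, 0.809, -0.588, -0.006]
ft_force: [-0.2, -0.5, 0.2]
gripper_width: 57.2
```

Request:
jog_arm(
  targets=[
    {"xyz": [0, 0, 0], "twist": 0, "hand": 0},
    {"xyz": [0, 0, 0], "twist": 0, "hand": 0},
    {"xyz": [0, 0, 0], "twist": 0, "hand": 0},
    {"xyz": [0, 0, 0], "twist": 0, "hand": 0},
    {"xyz": [0, 0, 0], "twist": 0, "hand": 0},
  ],
  force=30,
)

```text
clock: 15.58
tcp_pos: [553.1, -186.3, 146.1]
ee_rot: [-0.001, 0.809, -0.588, -0.004]
ft_force: [6.6, 2.7, -0.3]
gripper_width: 15.5
```

Request:
jog_arm(
  targets=[
    {"xyz": [0, 0, 0], "twist": 0.0, "hand": 0},
    {"xyz": [0, 0, 0], "twist": 0.02, "hand": 0},
    {"xyz": [0, 0, 0], "twist": 0.03, "hand": 0},
    {"xyz": [0, 0, 0], "twist": 0.04, "hand": 0},
    {"xyz": [0, 0, 0], "twist": 0.04, "hand": 0},
  ],
)

```text
clock: 16.2
tcp_pos: [553.3, -186.2, 146.3]
ee_rot: [-0.001, 0.797, -0.604, -0.004]
ft_force: [2.6, 1.8, -2.1]
gripper_width: 15.9
```

```bash
python3 g.py 554 -188.3 149 -1.255; python3 w.py i1
```

```text
t 16.2 tcp [ 553.3 -186.2  146.3] yaw -1.298 tilt [-0.0047  0.007 ] F [ 2.6  1.8 -2.1] T [ 0.46 -0.64  0.29] w 15.9 j6 2.45
shift cm [ 0.22 -0.01 -0.28] twist -0.043
```

Request:
jog_arm(
  targets=[
    {"xyz": [0.1, 0, 0], "twist": 0.02, "hand": 0},
    {"xyz": [0.1, 0, 0], "twist": 0.03, "hand": 0},
    {"xyz": [0.1, 0, 0], "twist": 0.03, "hand": 0},
    {"xyz": [0.1, 0, 0], "twist": 0.03, "hand": 0},
    {"xyz": [0.1, 0, 0], "twist": 0.03, "hand": 0},
  ],
)

```text
clock: 16.88
tcp_pos: [553.5, -186.5, 146.3]
ee_rot: [-0.002, 0.788, -0.616, -0.005]
ft_force: [1.7, 5.3, 2.3]
gripper_width: 15.9
```

```bash
python3 g.py 554 -188.3 149 -1.255; python3 w.py i2
```

```text
t 16.88 tcp [ 553.5 -186.5  146.3] yaw -1.328 tilt [-0.0054  0.0087] F [1.7 5.3 2.3] T [ 1.17 -0.47  0.54] w 15.9 j6 2.48
shift cm [ 0.19 -0.01 -0.27] twist -0.073
```

Request:
jog_arm(
  targets=[
    {"xyz": [0, 0, 0], "twist": 0.0, "hand": 60},
    {"xyz": [0, 0, 0], "twist": 0.0, "hand": 60},
    {"xyz": [0, 0, 0], "twist": 0.0, "hand": 60},
    {"xyz": [0, 0, 0], "twist": 0.0, "hand": 60},
    {"xyz": [0, 0, 0], "twist": 0.0, "hand": 60},
  ],
)

```text
clock: 17.55
tcp_pos: [553.4, -186.6, 146.3]
ee_rot: [-0.002, 0.787, -0.616, -0.005]
ft_force: [0.2, 0.5, -0.0]
gripper_width: 55.6
```

```bash
python3 g.py 554 -188.3 149 -1.255; python3 w.py i3
cat > chk.py <<'E'
import pickle,sys
from h import *
def blob(c,s,P,thr=85,r=12):
    g=cv2.cvtColor(c["frame"],cv2.COLOR_RGB2GRAY)
    u=wproj(c,s,[P])[0]; x,y=u.round().astype(int)
    m=np.zeros_like(g); m[y-r:y+r+1,x-r:x+r+1]=(g[y-r:y+r+1,x-r:x+r+1]<thr)
    k,l,st,ce=cv2.connectedComponentsWithStats(m)
    i=min(range(1,k),key=lambda i:np.hypot(*(ce[i]-u))+(1000 if st[i,4]<20 else 0))
    return watz(c,s,ce[i],P[2])[:2],st[i,4]
for n in sys.argv[1:]:
    s,c=pickle.load(open(n+".pkl","rb"))
    a,na=blob(c,s,[623,-233.5,8]);b,nb=blob(c,s,[509.5,-231.2,8]);p,n_=blob(c,s,[594.5,-189.2,42],r=20)
    d=a-b; th=np.arctan2(d[1],d[0]); v=p-b; print(n,a.round(1),b.round(1),th.round(4),n_,(-np.sin(th)*v[0]+np.cos(th)*v[1]).round(2))
E
python3 chk.py g1 g2 g4 g5 g6 g7 i1 i2 i3
```

```text
t 17.55 tcp [ 553.4 -186.6  146.3] yaw -1.328 tilt [-0.0056  0.0086] F [ 0.2  0.5 -0. ] T [ 0.05 -0.02 -0.02] w 55.6 j6 2.48
shift cm [ 0.18 -0.02 -0.27] twist -0.073
g1 [ 623.  -233.4] [ 508.8 -231.3] -0.0184 82 43.63
g2 [ 622.9 -233.3] [ 509.4 -231.3] -0.0177 31 35.84
g4 [ 622.9 -233.7] [ 509.3 -231.2] -0.0219 322 43.37
g5 [ 622.9 -233.5] [ 509.4 -231.2] -0.0205 318 43.33
g6 [ 622.9 -233.5] [ 509.2 -231.3] -0.0198 319 43.89
g7 [ 623.1 -233.5] [ 509.6 -231.2] -0.0201 121 44.17
i1 [ 623.  -233.7] [ 509.3 -231.1] -0.0223 321 43.39
i2 [ 622.9 -233.6] [ 509.3 -231.2] -0.0212 325 43.3
i3 [ 622.7 -233.5] [ 509.3 -231.2] -0.0209 324 43.32
```

The pointer is back at its stop (lateral 43.3) and stayed there after release. I'll lift straight up.

Request:
jog_arm(
  targets=[
    {"xyz": [0, 0, -1], "twist": 0, "hand": 60},
    {"xyz": [0, 0, -3], "twist": 0, "hand": 60},
    {"xyz": [0, 0, -6], "twist": 0, "hand": 60},
    {"xyz": [0, 0, -9], "twist": 0, "hand": 60},
    {"xyz": [0, 0, -12], "twist": 0, "hand": 60},
  ],
)

```text
clock: 18.23
tcp_pos: [554.3, -187.7, 269.4]
ee_rot: [-0.002, 0.787, -0.616, -0.004]
ft_force: [0.6, -1.1, 0.8]
gripper_width: 57.2
```

Request:
jog_arm(
  targets=[
    {"xyz": [0, 0, 0], "twist": 0, "hand": 60},
    {"xyz": [0, 0, 0], "twist": 0, "hand": 60},
    {"xyz": [0, 0, 0], "twist": 0, "hand": 60},
    {"xyz": [0, 0, 0], "twist": 0, "hand": 60},
    {"xyz": [0, 0, 0], "twist": 0, "hand": 60},
  ],
)

```text
clock: 18.85
tcp_pos: [554.1, -187.6, 268.5]
ee_rot: [-0.002, 0.787, -0.616, -0.004]
ft_force: [-0.5, -0.4, 0.4]
gripper_width: 56.8
```

```bash
python3 g.py 554 -188.3 149 -1.255; python3 w.py j1; python3 chk.py j1
python3 - <<'E'
from h import *
from plant import read_camera
for n,(x,y,w,h) in dict(side=(235,110,90,75)).items():
    c=read_camera(n); f=c["frame"][:,:,::-1]; cv2.imwrite(f"pics/j_{n}.png",cv2.resize(f[y:y+h,x:x+w],None,fx=8,fy=8,interpolation=cv2.INTER_CUBIC))
E
```

```text
t 18.85 tcp [ 554.1 -187.6  268.5] yaw -1.328 tilt [-0.0047  0.0082] F [-0.5 -0.4  0.4] T [ 0.13 -0.02 -0.01] w 56.8 j6 2.48
shift cm [ 1.700e-01 -1.000e-02  1.195e+01] twist -0.073
j1 [ 623.  -233.3] [ 509.5 -231.1] -0.0196 123 43.49
```

View pics/j1.png

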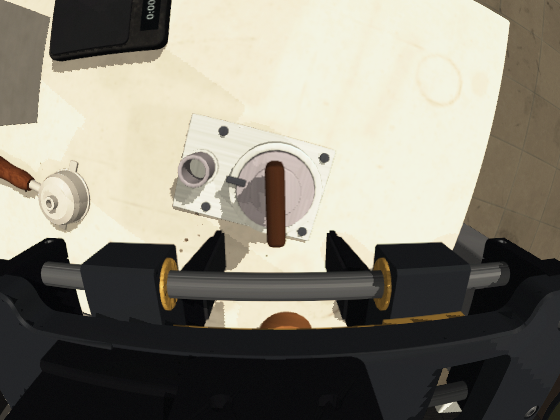

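View pics/j_side.png

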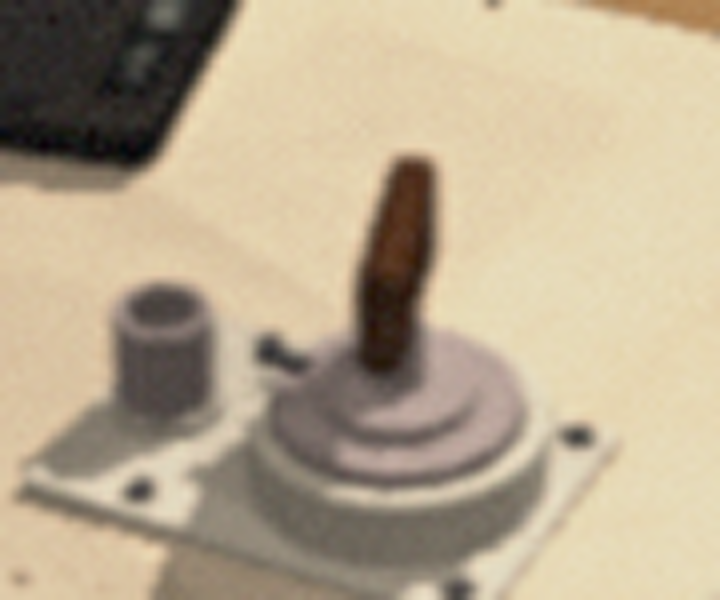

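The key stands upright with its flange on the disc. The pointer at (236,182) in the wrist view points at the sleeve at (196,167), and the gripper is well clear.

```bash
python3 -c "
from plant import robot; print(robot.hand_in())"
```

```text
the job is handed in; nothing more can be done
None
```

The hex key is standing in the open foot's socket, the disc is at its stop with the pointer towards the post sleeve, and the job is handed in at about 19 s of the 48 s.

- **Pick and fit:** I took the dark-handled key from the wooden stand and lowered it into the socket until it touched. The contact came at the tool height I expected for a seated flange.
- **Turn:** I turned it clockwise until the twist torque rose to about 0.5 N m and the pointer stopped moving.
- **One check that disagreed:** after the first release, the pointer had slipped back by about 0.015 rad, because I eased the twist off before opening. I regrasped the key, turned it to the stop again and opened without untwisting.
- **Last checks:** the pointer stayed within 0.2 mm of its stop position after release and after lifting away. The side view shows the key upright with its flange on the disc, and the gripper is about 120 mm above its release height. The highest force reading I saw was about 12 N.

I read seating and pointer angle from the cameras, whose calibration is good to about 2 mm, so both are estimates at that level.

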